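# Slide the chopping board out over the shelf edge

### The job

Slide the thin chopping board along the tiled shelf toward the stove side, the robot's right, until it sticks out over the shelf's right-hand edge just as far as its red line: the line should lie right over the edge, square along it. Only push or drag it with the fingers, never pick it up; it stays lying flat on the shelf, and the mug, bowl, chakla and plate stay where they are. Let go and leave it at rest so that a cook can take it by the overhanging end.

Things in the scene. Friction and masses are not known exactly. Their poses are not given: they have to be found in the camera images.
- shelf: Fixed tiled shelf block, green sides and a white tiled top 100 mm above the work surface. 440 mm deep (its x) and 590 mm long (its y). Origin on its underside; its right-hand edge is at its y = -220 mm, its left end at y = +370 mm, its near and far edges at x = -220 and +220 mm. Its yaw differs from run to run by up to about 9 degrees.
- shelf_edge (a point): Middle of the shelf's straight right-hand top edge, at tile height. Axes as the shelf's: x runs along the edge, -y points out over the drop, toward the stove side.
- board: Loose thin wooden chopping board, 140 mm (its x) by 200 mm (its y) by 9 mm thick (z), 140 to 280 g, lying flat on the tiles. Origin at the centre of its underside; its -y short end leads, toward the shelf's right-hand edge. It starts wholly on the shelf, turned by up to about 15 degrees from square to the edge. It slides with ordinary wood-on-tile friction (a push of roughly 1 to 4 N), and at the wanted overhang it balances safely on its own.
- board_line (a point): Middle of the red line that is painted straight across the board (along the board's x), 5 mm wide, 60 mm from the leading short end, that is at the board's y = -40 mm; this point is on the underside. Axes as the board's.
- mug: Loose red plastic mug, 74 mm across and 85 mm tall, handle on its +y side, standing on the shelf beside the board (near or far side). Leave alone. Origin at the centre of its underside.
- bowl: Loose small glass bowl, 84 mm across and 45 mm tall, standing on the shelf on the other side of the board from the mug. Leave alone. Origin at the centre of its underside.
- chakla: Loose round wooden rolling board, 200 mm across and 28 mm tall, lying on the left part of the shelf, behind the board's rear end. Leave alone. Origin at the centre of its underside.
- plate: Loose stainless steel plate, 150 mm across and 16 mm tall, lying on the chakla. Leave alone. Origin at the centre of its underside.

How it is judged (in metres and radians):
At the end, for the whole second after the job is handed in: The middle of the board's red line is within 8 mm of the shelf's right-hand edge (overhang 52 to 68 mm), the line is parallel to the edge within 0.12 rad (7 degrees), the board lies flat on the tiles and at rest; mug, bowl, chakla and plate are upright and within 20 mm of where they started (y of board_line in the frame of shelf_edge between -0.008 and 0.008 m and angle between the x axis of board and the x axis of shelf, either way round below 0.12 rad and z of board_line in the frame of shelf_edge between -0.004 and 0.004 m and angle between board's own z axis and vertical below 0.05 rad and linear speed of board below 0.01 m/s and distance of each of mug, bowl, chakla, plate from where it was at the start of the episode below 0.02 m and angle between each of mug, bowl, chakla, plate's own z axis and vertical below 0.15 rad); the robot touches nothing.
It fails at once if the board is lifted more than 12 mm off the tiles, or falls off the shelf (z of board in the frame of shelf above 0.112 m or z of board in the frame of shelf below 0.06 m).
It fails at once if the mug, bowl, chakla or plate is shifted more than 20 mm (distance of any of mug, bowl, chakla, plate from where it was at the start of the episode above 0.02 m).
It also fails if it takes over 45 s, if anything falls off the work surface, if the arm or the gripper's body presses on something with over 40 N, if the wrist force passes 120 N, or if a joint passes its speed limit or range.

### The arm

A 6-joint arm with a two-finger parallel gripper is mounted at the origin on the work surface. World frame = base frame: x ahead of the robot, y to its left, z up, the work surface at z = 0. Lengths are in m, angles in degrees, forces in N, time in s.
With the tool pointing down it reaches from about 0.25 to 0.8 m from the base axis. Payload 3.9 kg.
Tool frame: the origin (TCP) lies midway between the tips of the shut fingers; the grasp point (between the pads) lies 19 mm behind it; z points along the fingers, y is the line along which they close (so a half turn about z gives the same grasp; the last joint's range is limited). The gripper opens to 85 mm and grips with 20 to 120 N. Pads are 22 mm wide; open, the fingers measure 114 mm over their backs; the gripper's body (76 mm by 85 mm) begins 54 mm behind the grasp point. The pads swing forward as they close: fully open they stand 13 mm farther back than shut.
Start: joints at [-68.64, 14.897, -7.913, 67.191, 0, 90], TCP at [0.191, -0.489, 0.231] pointing down, gripper open.
Joint ranges: [-159.42, 159.42], [-47.68, 98.78], [-73.54, 78.23], [-108.79, 121.32], [-90, 84.71], [-180, 180]. Speed limits (degrees/s): [147.25, 147.25, 180, 180, 180, 180].

### API

Orientations are given as [roll, pitch, yaw] about the fixed x, y, z axes, in that order (R = Rz(yaw) Ry(pitch) Rx(roll)).
In Python, from bench import manip gives the robot as it stands.
- The arm moves only by the tool carry_out, never from a script. Its argument "deltas" is one flat list of numbers, 4 for each row, row after row: the shift along the tool's x, y, z in units of 0.02 m (1.0 is 0.02 m), then the turn about the tool's z in units of 180 degrees (1.0 is 180 degrees). In form: [tx, ty, tz, roll, tx, ty, tz, roll, ...]. A call has 1 to 5 rows; each row shifts and turns the commanded pose from where the row before left it, along the tool's axes as they then stand; what a row does not reach is not made up. A row lasts 1/8 s, in which the tool goes at most 62.5 mm and 10.7 degrees, less where a joint would pass 70% of its speed; a pose out of reach is approached as far as the arm can. A call with a number of a shift or a turn outside -1 to 1 is refused whole. A call with a gripper value outside its range is refused whole. "hand" is the opening, from 0 (shut) to 1 (fully open), set as the call begins (left out, the last holds). The fingers move at their own pace and stop on an object; "newtons" is the grip in N (left out, the last holds). Time passes only in rows, so rows that do not move let the fingers close. It gives the time, the measured TCP pose, the force, the opening and the grip force at its end, in the units of the state.
- manip.state(): the state, without advancing time (a new reading comes with each control period).
- manip.capture(name): name is "scene" or "side" or "wrist"; returns (picture, depth): 420x560x3 uint8, blue, green, red; 420x560 float32, m along the optical axis (not along the pixel's ray), 0 where there is no reading.
- manip.camera_model(name): a dict with "intrinsics" (3x3 intrinsics, pixels), "origin" and "attitude" of the camera in the world. Camera axes: x right, y up, looking along -z (the intrinsics and any distortion apply to the point x, -y, -z); pixel columns grow to the right and rows downward; lengths in m; the calibration is good to about 2 mm. A picture is of the moment at which its call begins: read the wrist's pose just before it. camera_model takes no time and is no camera call; for the wrist camera it gives the pose at the moment of the call.
- manip.job_done(): hands the job in; it is judged then, once.
The state is a dict: "time": time; "joint_pos": joint angles; "joint_vel": joint speeds; "tau": joint torques, N m; "eef_pos": TCP position; "eef_rot": TCP orientation; "contact_force": force on the tool from outside, world axes, zero at the start; "moment": the same for the moment, N m; "grip_width": opening from 0.0 (shut) to 1.0 (fully open); "grip_force": force on a finger pad.
Only numpy, scipy, OpenCV 4.12 (cv2) and the standard library are available. Lean on these libraries where they do the work, as an engineer would, in place of code of your own. Each camera call takes 0.05 s, during which the arm holds its last target. There are 200 camera calls.

## Working session

There is one attempt and no reset: what is moved stays moved. The work goes in short steps, Python scripts to look and compute and a tool call to move; the robot and the scene stay as the last step left them, time stands still between calls to the robot, and variables do not carry over. Pictures are saved under pics/ and viewed, at most 10 in all, crops included, and the job is handed in when it is done.

Besides the shell and the picture viewer there is one more tool, called after "Request:" as a command line: name --argument value ..., lists and objects as JSON in quotes. carry_out: Moves the arm, as the interface text tells. Shifts and turns lie within -1 to 1; 1 stands for 0.02 m of shift or 180 degrees of turn. Its arguments: {"type":"object","properties":{"deltas":{"type":"array","items":{"type":"number","minimum":-1,"maximum":1}},"hand":{"type":"number"},"newtons":{"type":"number"}},"required":["deltas"]}

```bash
mkdir -p pics; python3 - <<'E'
from bench import manip
import cv2,numpy as np
print(manip.state())
for n in("scene","side"):
    p,d=manip.capture(n); cv2.imwrite(f"pics/{n}0.png",p); np.save(f"pics/{n}0d.npy",d)
    m=manip.camera_model(n); print(n,m)
a=cv2.imread("pics/scene0.png");b=cv2.imread("pics/side0.png")
E
```

```text
{'time': 0.0, 'joint_pos': array([-6.86413858e+01,  1.49361268e+01, -7.98499411e+00,  6.71914803e+01,
        1.39371715e-03,  8.99977082e+01]), 'joint_vel': array([ 0.01930792, -0.02311643, -0.06977864,  0.0602754 ,  0.13837096,
       -0.04839495]), 'tau': array([-6.10753868e-04, -4.05676353e+01,  2.53923029e+01,  1.86963571e-02,
        6.25416305e-05, -7.11634613e-06]), 'eef_pos': array([ 0.19096557, -0.48830328,  0.23046637]), 'eef_rot': array([-1.79887399e+02, -1.39821841e-03,  2.13609032e+01]), 'contact_force': array([ 0.12983074, -0.34106287,  1.05993212]), 'moment': array([-0.00204097,  0.03961451, -0.02589206]), 'grip_force': 0.0, 'grip_width': 0.9963954539865676}
scene {'intrinsics': array([[482.68572151,   0.        , 278.0743353 ],
       [  0.        , 482.68572151, 203.33651441],
       [  0.        ,   0.        ,   1.        ]]), 'origin': array([1.22440726, 0.6661972 , 0.70908262]), 'attitude': array([ 54.47824327,   1.36097833, 129.52012686])}
side {'intrinsics': array([[391.29895925,   0.        , 278.67163326],
       [  0.        , 391.29895925, 208.57327989],
       [  0.        ,   0.        ,   1.        ]]), 'origin': array([0.35617612, 0.61262742, 0.45116271]), 'attitude': array([  59.27040036,    0.94437224, -158.32352519])}
```

View pics/scene0.png

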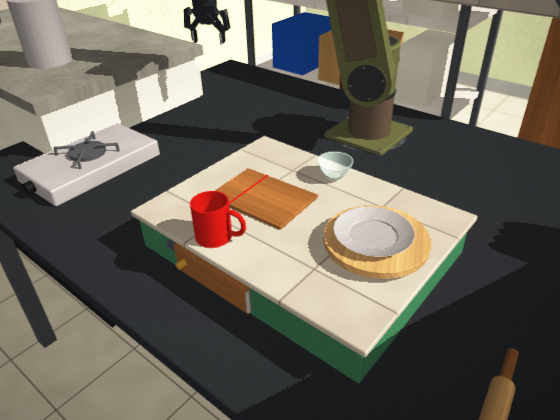

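View pics/side0.png

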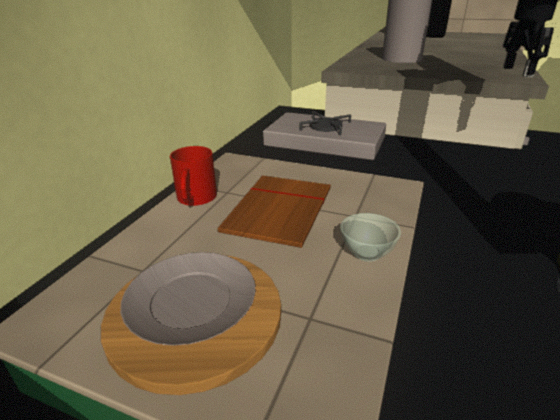

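```bash
cat > h.py <<'E'
import cv2,numpy as np
from scipy.spatial.transform import Rotation as R
from bench import manip
def cast(m,uv,z):
    uv=np.atleast_2d(np.asarray(uv,float)); K=m["intrinsics"]
    r=np.c_[(uv[:,0]-K[0,2])/K[0,0],-(uv[:,1]-K[1,2])/K[1,1],-np.ones(len(uv))]
    w=R.from_euler("xyz",m["attitude"],degrees=True).apply(r); o=np.array(m["origin"])
    return o+w*((z-o[2])/w[:,2])[:,None]
def quad(mask):
    c=max(cv2.findContours(mask,0,2)[0],key=cv2.contourArea)
    return cv2.convexHull(c)[:,0]
def big(mask):
    n,l,s,_=cv2.connectedComponentsWithStats(mask); return (l==1+s[1:,4].argmax()).astype(np.uint8)
E
python3 - <<'E'
from h import *
np.set_printoptions(precision=4,suppress=True)
boxes={"scene":(205,160,325,232),"side":(212,168,340,250)}
for n in boxes:
    p=cv2.imread(f"pics/{n}0.png");m=manip.camera_model(n);hsv=cv2.cvtColor(p,cv2.COLOR_BGR2HSV)
    x0,y0,x1,y1=boxes[n];roi=np.zeros(p.shape[:2],np.uint8);roi[y0:y1,x0:x1]=1
    H,S,V=cv2.split(hsv)
    red=((H<4)|(H>174))&(S>200)&(V>90)
    # brown board incl. line
    bm=((S>140)&((H<20)|(H>172))).astype(np.uint8)*roi
    # cut mug (pure red blob)
    mug=big(red.astype(np.uint8)); bm[cv2.dilate(mug,np.ones((5,5)))>0]=0
    bm=big(bm); W=cast(m,quad(bm),0.109)[:,:2]
    rc=cv2.minAreaRect((W*1000).astype(np.float32)); print(n,"board",rc,cv2.boxPoints(rc).tolist(), bm.sum())
    l=red.astype(np.uint8)*bm; ys,xs=np.nonzero(l)
    L=cast(m,np.c_[xs,ys],0.109)[:,:2]; print("line",L.mean(0),np.linalg.svd(L-L.mean(0),full_matrices=False)[2][0],len(L))
    ys,xs=np.nonzero(mug); print("mug bbox",xs.min(),xs.max(),ys.min(),ys.max())
    # shelf: white top + holes -> hull
    top=((V>110)&(S<90)).astype(np.uint8)
    print("edge px probes")
p=cv2.imread("pics/scene0.png");m=manip.camera_model("scene")
g=cv2.cvtColor(p,cv2.COLOR_BGR2GRAY)
def edge(a,b,z=.1):
    # strongest gradient along columns between a and b
    pts=[]
    for u in range(a[0],b[0]+1):
        v=a[1]+(b[1]-a[1])*(u-a[0])/(b[0]-a[0]);r=np.arange(int(v)-9,int(v)+10)
        gr=np.abs(np.diff(g[r,u].astype(int)));pts.append((u,r[gr.argmax()]+.5))
    W=cast(m,pts,z)[:,:2]
    vx,vy,x,y=cv2.fitLine((W*1000).astype(np.float32),cv2.DIST_HUBER,0,.01,.01).ravel()
    res=(W*1000-[x,y])@[-vy,vx]
    return (vx,vy,x,y,np.abs(res).mean())
for nm,a,b in[("right",(150,204),(255,144)),("near",(275,141),(465,213)),("left",(370,325),(465,232))]:
    print(nm,edge(a,b))
print(cast(m,[(266,137),(134,214),(476,217),(360,335)],.1))
E
```

```text
scene board ((583.1890258789062, 74.04418182373047), (144.6974334716797, 203.012939453125), 2.4938340187072754) [[506.4920654296875, 172.30648803710938], [515.3255615234375, -30.514177322387695], [659.885986328125, -24.218124389648438], [651.052490234375, 178.6025390625]] 3165
line [0.5623 0.0296] [0.9985 0.0548] 26
mug bbox 190 244 191 246
edge px probes
side board ((578.273193359375, 70.34403991699219), (141.53826904296875, 209.28001403808594), 2.811063051223755) [[502.4573974609375, 171.38742065429688], [512.7210693359375, -37.64075469970703], [654.0889892578125, -30.6993408203125], [643.8253173828125, 178.32882690429688]] 5088
line [0.5915 0.0243] [-0.999  -0.0449] 8
mug bbox 171 213 147 204
edge px probes
right (np.float32(0.9999827), np.float32(-0.0058821673), np.float32(575.62946), np.float32(-121.64993), np.float64(0.8549111981078815))
near (np.float32(0.005235962), np.float32(0.9999863), np.float32(355.67944), np.float32(206.90643), np.float64(1.8478843563354197))
left (np.float32(0.99125504), np.float32(-0.13195986), np.float32(598.33856), np.float32(451.48532), np.float64(7.199700834168747))
[[ 0.3579 -0.1096  0.1   ]
 [ 0.7931 -0.1067  0.1   ]
 [ 0.3639  0.4654  0.1   ]
 [ 0.7704  0.4391  0.1   ]]
```

```bash
python3 - <<'E'
from h import *
np.set_printoptions(precision=4,suppress=True)
for n,roi in(("scene",(320,200,440,275)),("side",(95,248,290,385))):
    p=cv2.imread(f"pics/{n}0.png");m=manip.camera_model(n);hsv=cv2.cvtColor(p,cv2.COLOR_BGR2HSV);H,S,V=cv2.split(hsv)
    k=np.zeros(H.shape,np.uint8);x0,y0,x1,y1=roi;k[y0:y1,x0:x1]=1
    c=big(((S>105)&(H>8)&(H<25)).astype(np.uint8)*k)
    h=quad(c);W=cast(m,h,.128)[:,:2]*1000
    W0=cast(m,h,.1)[:,:2]*1000
    print(n,cv2.minEnclosingCircle(W.astype(np.float32)),"minY",W[:,1].min(),W0[:,1].min(),"bbox",h.min(0),h.max(0))
    mk=big((((H<4)|(H>174))&(S>200)&(V>90)).astype(np.uint8))
    q=quad(mk);b=q[q[:,1].argmax()];print("mug base pt",cast(m,b,.1))
    q={"scene":[(336,180)],"side":[(368,258)]}[n];print("bowl base",cast(m,q,.1))
st=manip.state();w=manip.camera_model("wrist");print(st["eef_pos"],st["eef_rot"],w["origin"],w["attitude"])
E
```

```text
scene ((581.217041015625, 350.6241760253906), 105.89440155029297) minY 252.26457617127318 232.31885251017385 bbox [324 206] [430 274]
mug base pt [[0.7577 0.1087 0.1   ]]
bowl base [[0.4214 0.1591 0.1   ]]
side ((568.7301025390625, 350.8770751953125), 104.3382339477539) minY 246.65167421605076 214.94219612555614 bbox [101 256] [281 384]
mug base pt [[0.7242 0.1014 0.1   ]]
bowl base [[0.4075 0.151  0.1   ]]
[ 0.191  -0.4884  0.2306] [-179.8998   -0.0006   21.356 ] [ 0.2682 -0.4577  0.374 ] [-18.6099   0.0645 -68.6257]
```

Request:
carry_out --deltas '[0,0,0,-0.054,0,0,0,-0.054,0,0,0,-0.054,0,0,0,-0.054,0,0,0,-0.054]' --hand 1

```text
time: 0.72
eef_pos: [0.1911, -0.4885, 0.2308]
eef_rot: [-180.0, -0.1, 70.3]
contact_force: [-0.4, -0.5, 0.5]
grip_width: 0.998
grip_force: 0.0
```

Request:
carry_out --deltas '[0,0,0,-0.054,0,0,0,-0.054,0.5,0.5,0,0,1,0.55,0,0,1,0.55,0,0]'

```text
time: 1.35
eef_pos: [0.2245, -0.4372, 0.2311]
eef_rot: [-180.0, -0.1, 89.3]
contact_force: [-0.4, 0.4, -0.5]
grip_width: 0.998
grip_force: 0.0
```

Request:
carry_out --deltas '[1,0.55,0,0,1,0.55,0,0,1,0.55,0,0,1,0.55,0,0,1,0.55,0,0]'

```text
time: 1.98
eef_pos: [0.2802, -0.3375, 0.2313]
eef_rot: [180.0, -0.0, 89.4]
contact_force: [0.3, 0.6, -0.5]
grip_width: 0.998
grip_force: 0.0
```

Request:
carry_out --deltas '[1,0.55,0,0,1,0.55,0,0,1,0.55,0,0,1,0.55,0,0,1,0.55,0,0]'

```text
time: 2.6
eef_pos: [0.3358, -0.2381, 0.2312]
eef_rot: [-180.0, -0.0, 89.4]
contact_force: [0.2, -0.1, -0.2]
grip_width: 0.995
grip_force: 0.0
```

Request:
carry_out --deltas '[1,0.55,0,0,1,0.55,0,0,1,0.55,0,0,1,0.55,0,0,1,0.55,0,0]'

```text
time: 3.22
eef_pos: [0.3914, -0.1388, 0.2313]
eef_rot: [-180.0, -0.0, 89.4]
contact_force: [0.0, -0.3, 0.6]
grip_width: 0.994
grip_force: 0.0
```

Request:
carry_out --deltas '[1,0.55,0,0,1,0.55,0,0,1,0.55,0,0,1,0.55,0,0,1,0.55,0,0]'

```text
time: 3.85
eef_pos: [0.4471, -0.0396, 0.2313]
eef_rot: [-180.0, -0.0, 89.4]
contact_force: [0.6, 0.2, 0.5]
grip_width: 0.999
grip_force: 0.0
```

Request:
carry_out --deltas '[1,0.55,0,0,1,0.55,0,0,1,0.55,0,0,1,0.55,0,0,1,0.55,0,0]'

```text
time: 4.47
eef_pos: [0.5032, 0.0596, 0.2313]
eef_rot: [-180.0, -0.0, 89.4]
contact_force: [0.1, 0.1, 0.2]
grip_width: 1.001
grip_force: 0.0
```

Request:
carry_out --deltas '[1,0.55,0,0,1,0.55,0,0,1,0.55,0,0,1,0.55,0,0,0,0,0,0]'

```text
time: 5.1
eef_pos: [0.5498, 0.139, 0.2309]
eef_rot: [180.0, -0.0, 89.5]
contact_force: [-0.4, -0.8, 0.0]
grip_width: 1.0
grip_force: 0.0
```

```bash
python3 - <<'E'
from h import *
print(manip.state()["eef_pos"])
w=manip.camera_model("wrist");print(w)
p,d=manip.capture("wrist");cv2.imwrite("pics/w1.png",p)
E
```

```text
[0.54978828 0.13895836 0.23088251]
{'intrinsics': array([[373.66828814,   0.        , 281.71357396],
       [  0.        , 373.66828814, 212.17844886],
       [  0.        ,   0.        ,   1.        ]]), 'origin': array([0.5512416 , 0.22205113, 0.37433403]), 'attitude': array([-1.86256143e+01,  9.29399871e-04, -4.94292548e-01])}
```

View pics/w1.png

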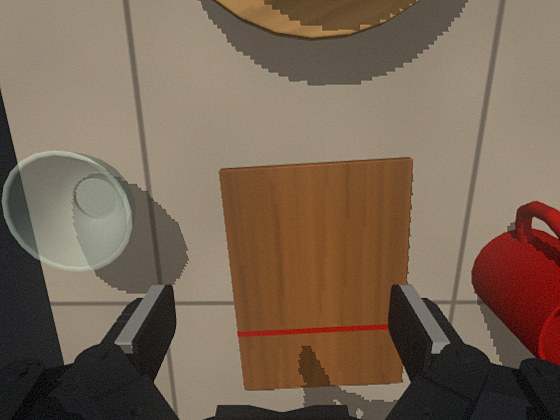

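```bash
python3 - <<'E'
from h import *
np.set_printoptions(precision=4,suppress=True)
w={'intrinsics':np.array([[373.668,0,281.7136],[0,373.668,212.178],[0,0,1]]),'origin':[.55124,.22205,.37433],'attitude':[-18.6256,0.0009,-.4943]}
print(cast(w,[(220,169),(411,157.5),(403,381),(245,390),(238,334),(388,326)],.109))
print("chakla",cast(w,[(318,39)],.1),"bowl rightmost, mug left",cast(w,[(131,210)],.145),cast(w,[(473,270)],.14),"handle",cast(w,[(518,215)],.13))
print("grout",cast(w,[(60,303),(210,303),(440,302),(468,301)],.1), "near edge",cast(w,[(2,82),(62,360)],.1))
E
```

```text
[[ 0.5062  0.1659  0.109 ]
 [ 0.6431  0.173   0.109 ]
 [ 0.6563 -0.0258  0.109 ]
 [ 0.5163 -0.0346  0.109 ]
 [ 0.5127  0.0247  0.109 ]
 [ 0.6383  0.0316  0.109 ]]
chakla [[0.5758 0.2518 0.1   ]] bowl rightmost, mug left [[0.4532 0.1471 0.145 ]] [[0.6837 0.0993 0.14  ]] handle [[0.714  0.1362 0.13  ]]
grout [[0.3627 0.0503 0.1   ]
 [0.4892 0.0492 0.1   ]
 [0.6832 0.0485 0.1   ]
 [0.7066 0.0493 0.1   ]] near edge [[ 0.3573  0.2265  0.1   ]
 [ 0.3528 -0.0082  0.1   ]]
```

Request:
carry_out --deltas '[0.9,0.4,0,0,0.9,0.4,0,0,0.9,0.4,0,0,0.6,0.1,0.5,0,0,0,1,0]'

```text
time: 5.78
eef_pos: [0.5762, 0.2048, 0.201]
eef_rot: [179.9, -0.0, 89.5]
contact_force: [-0.2, 0.2, -1.2]
grip_width: 1.001
grip_force: 0.0
```

Request:
carry_out --deltas '[0,0,1,0,0,0,1,0,0,0,1,0,0,0,1,0,0,0,0.3,0]'

```text
time: 6.4
eef_pos: [0.574, 0.203, 0.1133]
eef_rot: [-179.8, 0.1, 89.4]
contact_force: [-0.9, 0.8, -0.3]
grip_width: 1.002
grip_force: 0.0
```

Request:
carry_out --deltas '[0,0,0.3,0,0,0,0.2,0,0,0,0.2,0,0,0,0,0]'

```text
time: 6.9
eef_pos: [0.5755, 0.2031, 0.1013]
eef_rot: [-180.0, -0.0, 89.4]
contact_force: [0.1, -0.0, -0.0]
grip_width: 1.002
grip_force: 0.0
```

Request:
carry_out --deltas '[0,0,0.2,0,0,0,0.15,0,0,0,0.15,0,0,0,0,0]'

```text
time: 7.4
eef_pos: [0.5752, 0.203, 0.0909]
eef_rot: [-180.0, 0.0, 89.4]
contact_force: [0.9, -0.2, -0.6]
grip_width: 1.0
grip_force: 0.0
```

```bash
python3 - <<'E'
from h import *
p,d=manip.capture("side");cv2.imwrite("pics/s2.png",cv2.resize(p[120:330,120:450],None,fx=2.4,fy=2.4,interpolation=cv2.INTER_CUBIC))
E
```

```text
(no output)
```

View pics/s2.png

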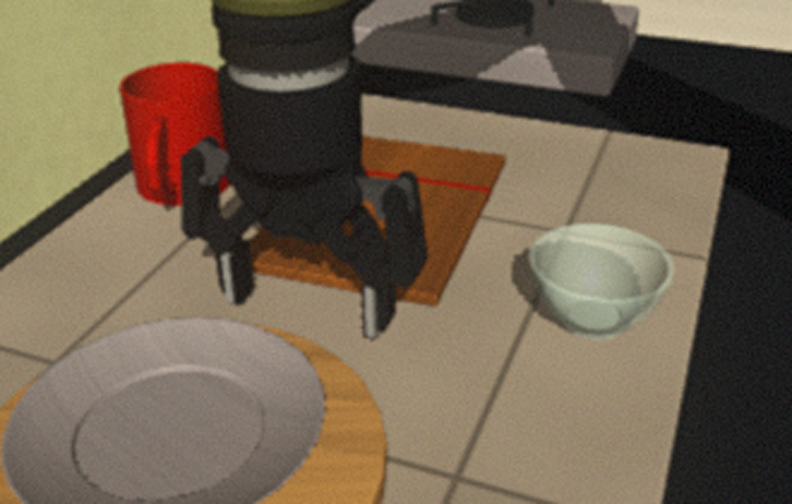

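Request:
carry_out --deltas '[-0.3,0,0.08,0,-0.5,0,0,0,-0.4,0,0,0,-0.4,0,0,0,-0.4,0,0,0]'

```text
time: 8.07
eef_pos: [0.5751, 0.1625, 0.0898]
eef_rot: [180.0, -0.0, 89.4]
contact_force: [-0.7, 1.0, -0.6]
grip_width: 0.999
grip_force: 0.3
```

Request:
carry_out --deltas '[-0.4,0,0,0,-0.4,0,0,0,-0.4,0,0,0,-0.4,0,0,0,-0.4,0,0,0]'

```text
time: 8.7
eef_pos: [0.5747, 0.1226, 0.0898]
eef_rot: [180.0, -0.0, 89.4]
contact_force: [-0.5, 0.5, 0.7]
grip_width: 1.002
grip_force: 0.5
```

Request:
carry_out --deltas '[-0.4,0,0,0,-0.4,0,0,0,-0.4,0,0,0,-0.4,0,0,0,-0.4,0,0,0]'

```text
time: 9.32
eef_pos: [0.5742, 0.0826, 0.0897]
eef_rot: [180.0, -0.0, 89.4]
contact_force: [0.2, 0.8, 0.3]
grip_width: 1.008
grip_force: 0.6
```

Request:
carry_out --deltas '[-0.4,0,0,0,-0.3,0,0,0,-0.2,0,0,0,0,0,0,0]'

```text
time: 9.82
eef_pos: [0.5739, 0.0645, 0.0896]
eef_rot: [-180.0, 0.0, 89.4]
contact_force: [0.3, 0.2, -0.5]
grip_width: 1.004
grip_force: 0.0
```

```bash
python3 - <<'E'
from h import *
print(manip.state()["eef_pos"],manip.camera_model("wrist"))
p,d=manip.capture("wrist");cv2.imwrite("pics/w2.png",p)
p,d=manip.capture("scene");cv2.imwrite("pics/scene2.png",p)
a=cv2.resize(p[110:260,120:360],None,fx=3,fy=3,interpolation=cv2.INTER_CUBIC);cv2.imwrite("pics/sc2.png",a)
E
```

```text
[0.57393412 0.06450385 0.0896097 ] {'intrinsics': array([[373.66828814,   0.        , 281.71357396],
       [  0.        , 373.66828814, 212.17844886],
       [  0.        ,   0.        ,   1.        ]]), 'origin': array([0.57560035, 0.14771512, 0.23298405]), 'attitude': array([-18.67212763,   0.01901736,  -0.61416449])}
```

View pics/w2.png

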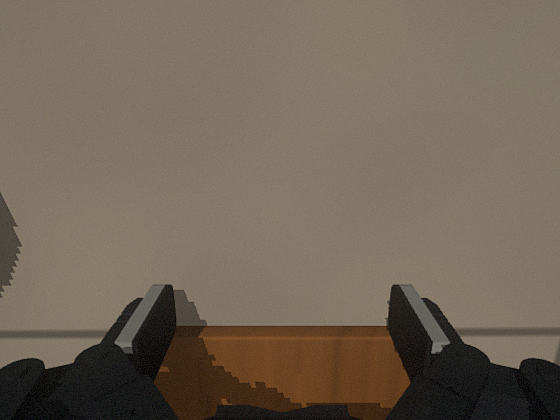

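View pics/sc2.png

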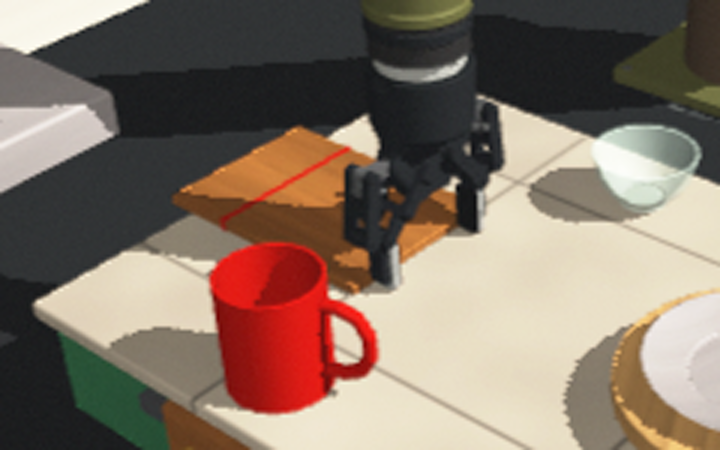

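```bash
cat > meas.py <<'E'
from h import *
def line(png):
    p=cv2.imread(png);m=manip.camera_model("scene");H,S,V=cv2.split(cv2.cvtColor(p,cv2.COLOR_BGR2HSV))
    red=(((H<5)|(H>174))&(S>190)&(V>80)).astype(np.uint8);mug=big(red);red[cv2.dilate(mug,np.ones((5,5)))>0]=0
    red[:110]=0;red[230:]=0;red[:,:150]=0;red[:,290:]=0
    ys,xs=np.nonzero(red);W=cast(m,np.c_[xs,ys],.109)[:,:2]*1000
    f=cv2.fitLine(W.astype(np.float32),cv2.DIST_HUBER,0,.01,.01).ravel()
    print("line",f,len(W),"x range",W[:,0].min(),W[:,0].max(),"y at 575:",f[3]+(575-f[2])*f[1]/f[0],"ang",np.degrees(np.arctan(f[1]/f[0])))
E
python3 - <<'E'
from meas import *
line("pics/scene0.png");line("pics/scene2.png")
w={'intrinsics':np.array([[373.668,0,281.7136],[0,373.668,212.178],[0,0,1]]),'origin':[.5756,.14772,.23298],'attitude':[-18.672,0.019,-.614]}
print("rear",cast(w,[(210,326.5),(385,326.5)],.109),cast(w,[(30,333),(520,331)],.1))
E
```

```text
Traceback (most recent call last):
  File "meas.py", line 7, in line
    f=cv2.fitLine(W.astype(np.float32),cv2.DIST_HUBER,0,.01,.01).ravel()
      ~~~~~~~~~~~^^^^^^^^^^^^^^^^^^^^^^^^^^^^^^^^^^^^^^^^^^^^^^^
cv2.error: OpenCV(4.12.0) /io/opencv/modules/imgproc/src/linefit.cpp:50: error: (-215:Assertion failed) count > 0 in function 'fitLine2D_wods'
```

```bash
sed -i 's/mug=big(red);/mug=cv2.morphologyEx(red,cv2.MORPH_OPEN,np.ones((7,7)));/; s/np.ones((5,5)))>0/np.ones((9,9)))>0/' meas.py
python3 - <<'E'
from meas import *
line("pics/scene0.png");line("pics/scene2.png")
w={'intrinsics':np.array([[373.668,0,281.7136],[0,373.668,212.178],[0,0,1]]),'origin':[.5756,.14772,.23298],'attitude':[-18.672,0.019,-.614]}
print("rear",cast(w,[(210,326.5),(385,326.5)],.109),cast(w,[(30,333),(520,331)],.1))
E
```

```text
line [8.5330230e-01 5.2141654e-01 6.4522272e+02 7.6321144e+01] 134 x range 512.8129250626317 698.1663469086559 y at 575: 33.411045 ang 31.427317
line [4.6895114e-01 8.8322413e-01 6.6793787e+02 7.6788567e+01] 137 x range 504.5502475386419 698.1663469086559 y at 575: -98.25092 ang 62.033764
rear [[0.54659213 0.05898536 0.109     ]
 [0.614943   0.05826914 0.109     ]] [[0.46832024 0.05011378 0.1       ]
 [0.6747672  0.04894949 0.1       ]]
```

```bash
sed -i 's/def line(png):/def line(png,b):/; s/red\[:110\]=0.*/k=np.zeros_like(red);k[b[1]:b[3],b[0]:b[2]]=1;red*=k/' meas.py
python3 - <<'E'
from meas import *
line("pics/scene0.png",(225,172,275,202));line("pics/scene2.png",(190,155,245,189))
E
```

```text
line [9.9868000e-01 5.1364012e-02 5.7507983e+02 3.0208378e+01] 54 x range 512.8129250626317 634.9770594469836 y at 575: 30.204271 ang 2.9442365
line [ 1.000000e+00  8.566767e-05  5.795084e+02 -8.393867e+01] 58 x range 504.5502475386419 646.3774003708656 y at 575: -83.93906 ang 0.004908396
```

Request:
carry_out --deltas '[-0.3,0,0,0,-0.4,0,0,0,-0.4,0,0,0,-0.3,0,0,0,-0.1,0,0,0]'

```text
time: 10.55
eef_pos: [0.5737, 0.0345, 0.0897]
eef_rot: [-180.0, -0.0, 89.4]
contact_force: [-0.4, 0.9, -0.8]
grip_width: 1.0
grip_force: 0.3
```

```bash
python3 - <<'E'
from meas import *
print(manip.state()["eef_pos"])
p,d=manip.capture("scene");cv2.imwrite("pics/scene3.png",p)
cv2.imwrite("pics/sc3.png",cv2.resize(p[120:240,120:300],None,fx=4.4,fy=4.4,interpolation=cv2.INTER_CUBIC))
line("pics/scene3.png",(165,140,230,182))
E
```

```text
[0.57365211 0.03448659 0.08968179]
line [ 9.99976158e-01 -6.90339925e-03  5.77741455e+02 -1.13769806e+02] 55 x range 502.3362288450731 644.7527433148209 y at 575: -113.75088 ang -0.39553875
```

View pics/sc3.png

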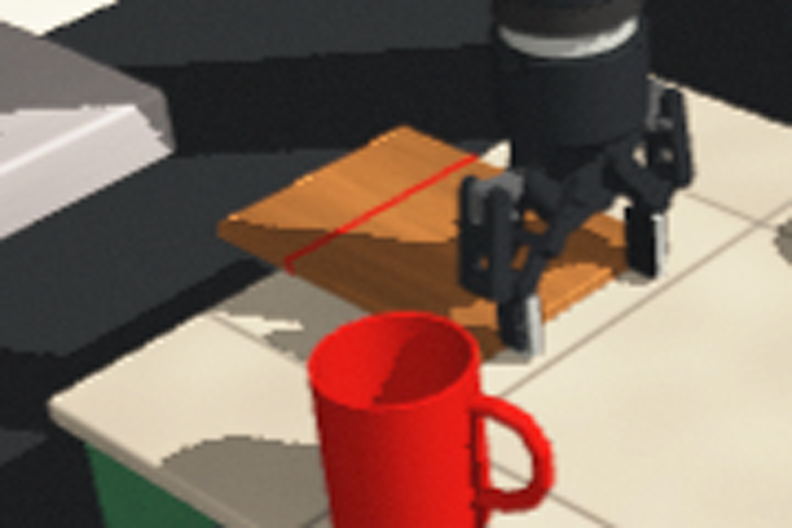

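Request:
carry_out --deltas '[-0.15,0,0,0,-0.15,0,0,0,-0.05,0,0,0,0,0,0,0]'

```text
time: 11.1
eef_pos: [0.5737, 0.028, 0.0897]
eef_rot: [180.0, 0.0, 89.4]
contact_force: [0.2, 0.3, 0.8]
grip_width: 1.001
grip_force: 0.0
```

Request:
carry_out --deltas '[0.3,0,0,0,0.5,0,0,0,0,0,-0.7,0,0,0,-1,0,0,0,-1,0]'

```text
time: 11.72
eef_pos: [0.5741, 0.0443, 0.1452]
eef_rot: [180.0, 0.0, 89.4]
contact_force: [0.8, 0.2, -0.2]
grip_width: 0.997
grip_force: 0.0
```

Request:
carry_out --deltas '[-1,0,-1,0,-1,0,-1,0,-1,0,-1,0,-1,0,-1,0,-1,0,-1,0]'

```text
time: 12.35
eef_pos: [0.5728, -0.0565, 0.2455]
eef_rot: [179.9, 0.0, 89.4]
contact_force: [0.5, -0.4, 0.5]
grip_width: 0.999
grip_force: 0.0
```

Request:
carry_out --deltas '[-1,0,-1,0,-1,0,0,0,-1,0,0,0,-1,0,0,0,0,0,0,0]'

```text
time: 12.98
eef_pos: [0.5715, -0.1373, 0.2628]
eef_rot: [-179.9, -0.0, 89.3]
contact_force: [-0.4, -0.7, -0.0]
grip_width: 0.998
grip_force: 0.0
```

```bash
python3 - <<'E'
from meas import *
import json
print(manip.state()["eef_pos"],manip.state()["joint_pos"])
m=manip.camera_model("wrist");print(m["origin"],m["attitude"])
json.dump({k:np.asarray(v).tolist() for k,v in m.items()},open("w4.json","w"))
p,d=manip.capture("wrist");cv2.imwrite("pics/w4.png",p)
p,d=manip.capture("scene");cv2.imwrite("pics/scene4.png",p)
line("pics/scene4.png",(165,140,230,182))
E
```

```text
[ 0.57146892 -0.1373261   0.26276555] [-1.35114172e+01  2.06908323e+01  5.18739442e+00  7.45873054e+01
 -1.40875455e-03  7.72127076e+01]
[ 0.5734578  -0.05431992  0.40620617] [-18.61260521   0.09629198  -0.71226803]
line [ 9.99996662e-01 -2.57877796e-03  5.78050537e+02 -1.20308304e+02] 48 x range 506.89847688693925 646.1727490871903 y at 575: -120.30044 ang -0.14775324
```

View pics/w4.png

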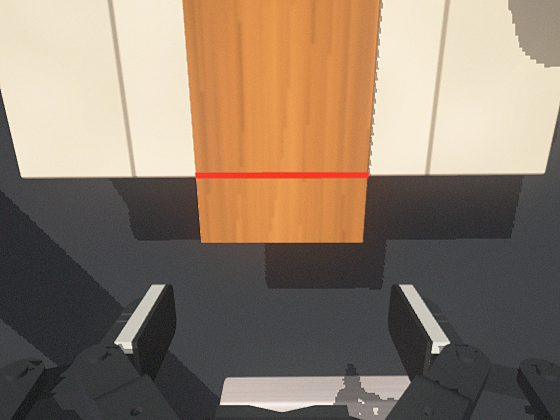

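```bash
python3 - <<'E'
from h import *
import json
m=json.load(open("w4.json"));m["intrinsics"]=np.array(m["intrinsics"])
p=cv2.imread("pics/w4.png");H,S,V=cv2.split(cv2.cvtColor(p,cv2.COLOR_BGR2HSV));g=cv2.cvtColor(p,cv2.COLOR_BGR2GRAY).astype(int)
r=((H<6)|(H>174))&(S>180);r[:165]=0;r[186:]=0
ys,xs=np.nonzero(r);k=(xs>198)&(xs<364)
e=[(u,160+np.abs(np.diff(g[160:190,u])).argmax()+.5) for u in list(range(40,180))+list(range(385,530))]
for n,uv,z in(("line",np.c_[xs,ys][k],.109),("edge",e,.1)):
    W=cast(m,uv,z)[:,:2]*1000
    f=cv2.fitLine(W.astype(np.float32),cv2.DIST_HUBER,0,.01,.01).ravel();print(n,len(W),"y@578",f[3]+(578-f[2])*f[1]/f[0],np.degrees(np.arctan(f[1]/f[0])))
E
```

```text
line 859 y@578 -122.59183 -0.71456856
edge 285 y@578 -125.290504 -0.2709602
```

```bash
python3 -c "
from bench import manip
print(manip.job_done())"
```

```text
the job is handed in; nothing more can be done
None
```

The board was pushed flat along the shelf and left at rest. Its red line measures about 1–3 mm short of the right-hand edge (8 mm allowed) and square to it within about 0.5°. The job is handed in at about 13 s with the arm clear; I saw no sign the mug, bowl, chakla or plate moved, but did not re-measure them.

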